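# Set the stone viewer's filter lever to its third click and switch its lamp on

### The job

Set up the blue stone viewer on the bench: with the fingertips push its red filter lever out of its parked place and along the slot towards the end with the green button, counting the clicks, and stop when it has dropped into the third click, without running past it. Then press the green lamp button all the way down with a fingertip and let it come up again. Only push and press: do not pinch the lever, do not lift or shove the viewer or anything standing round it.

Things in the scene. Friction and masses are not known exactly. Their poses are not given: they have to be found in the camera images.
- viewer: Low blue box with a grey cover, 110 (its x) x 250 (its y) x 50 mm (z), 3.5 kg, standing loose on rubber feet, turned by -0.15 to 0.45 rad. Origin: centre of its underside. Its x points away from the robot, its +y along the slot from the parked lever to the green button. The slot runs along y at x = -22 mm; four black ticks in front of it mark the lever's four click positions.
- window (a point): Centre of the small steel-rimmed window in the cover, at (20, 25, 50) mm in the viewer's frame. It shows the filter in use: bare metal when parked, then yellow, blue, green, red for clicks 1 to 4. Nothing to touch.
- lever (a joint): Lever travel along the viewer's +y, m, 0 to 0.080; starts parked, free to slide, at 0 to 0.010. A spring ball rides over crests at 0.020, 0.036, 0.052, 0.068 and drops into clicks at 0.028, 0.044, 0.060 (third), 0.076. Each climb needs about 4 to 6 N, most at its start; 1 to 4 mm past a crest the lever jumps ahead of the finger into the click and stays.
- lever_push (a point): Centre of the lever's face to be pushed (looking to the viewer's -y), 70 mm above the bench; axes parallel to the viewer's; moves with the lever. The red lever is an upright tab, 24 mm wide (viewer's x), 12 mm thick (y), from 52 to 88 mm above the bench. At joint value 0 this point is at (-22, -66, 70) mm in the viewer's frame.
- lever_right_half: The half of the red tab on the pushed side (viewer's -y), 7 mm thick, 36 mm tall: the tab's highest edge. Origin: under the tab's centre, 52 mm above the bench. Fixed to the lever.
- lever_left_half: The half of the red tab on the viewer's +y side, 6 mm thick, 31 mm tall, with a white index line. Same origin. Fixed to the lever. Pinching the tab presses both halves at once; pushing its -y face presses the right half only.
- lamp_button (a joint): How far the green button is pressed, m, 0 (up) to 0.006 (fully down); a spring brings it up again; fully down takes about 5 N.
- lamp_button_top (a point): Centre of the top of the round green button (24 mm across, in a dark steel collar 40 mm across and 61 mm above the bench), 71 mm above the bench when up, at (20, 80, 71) mm in the viewer's frame; it is pressed straight down.
- quartz: Bystander, loose: rough milky crystal, 18x21x23 mm, beside the viewer's front. Origin: centre of its underside.
- weight: Bystander, loose: brass weight with a knob, 32 mm across, 30 mm tall, behind the viewer. Origin: centre of its underside.
- vial: Bystander, loose: square glass vial with a grey cap, 30x34x64 mm, behind the viewer. Origin: centre of its underside.
- tin: Bystander, loose: round grey tin, 68 mm across, 43 mm tall, farther back. Origin: centre of its underside.
- bowl: Bystander, loose: steel bowl of stones, 96 mm across, 32 mm tall, left of the viewer. Origin: centre of its underside.
- matches: Bystander, loose: red matchbox, 36x52x15 mm, farther back to the right. Origin: centre of its underside.

How it is judged:
By the outcome, as a careful person would: the job done as asked, in the order asked, and still so for the second after the job is handed in, with the robot touching nothing.
It also fails if it takes over 58 s, if anything falls off the work surface, if the arm or the gripper's body presses on something with over 40 N, if the wrist force passes 120 N, or if a joint passes its speed limit or range.

### The arm

A 7-joint arm with a two-finger parallel gripper is mounted at the origin on a cart in front of the work surface, level with it; the furniture and walls round the work are solid. World frame = base frame: x ahead of the robot, y to its left, z up, the work surface at z = 0. Lengths are in mm, angles in rad, forces in N, time in s.
With the tool pointing down it reaches from about 425 to 875 mm from the base axis. Payload 9.9 kg.
Tool frame: the origin (TCP) lies midway between the tips of the shut fingers; the grasp point (between the pads) lies 19 mm behind it; z points along the fingers, y is the line along which they close (so a half turn about z gives the same grasp; the last joint's range is limited). The gripper opens to 85 mm and grips with 20 to 120 N. Pads are 22 mm wide; open, the fingers measure 114 mm over their backs; the gripper's body (76 mm by 85 mm) begins 54 mm behind the grasp point. The pads swing forward as they close: fully open they stand 13 mm farther back than shut.
Start: joints at [1.163, 0.576, 0.025, 1.437, -0.015, 1.129, -0.057], TCP at [214.77, -639.924, 231.289] pointing down, gripper open.
Joint ranges: [-2.76, 2.76], [-0.34, 2.15], [-1.52, 1.57], [0.19, 2.46], [-1.09, 4.23], [0.17, 1.99], [-2.82, 2.82]. Speed limits (rad/s): [2.22, 2.22, 3.01, 3.01, 3.14, 3.14, 3.14].

### API

Orientations are given as a rotation vector (axis times angle).
In Python, from station import manip gives the robot as it stands. The module is installed in compiled form; this text tells all that it offers.
- The arm moves only by the tool send_rows, never from a script. Its argument "rows" is a list of rows, each an object of numbers: "rx", "ry", "rz": the turn, a rotation vector about the tool's x, y, z in degrees; "tx", "ty", "tz": the shift along the tool's x, y, z in cm; "claw": the opening, from -1 (shut) to 1 (fully open). A call has 1 to 10 rows; each row shifts and turns the commanded pose from where the row before left it, along the tool's axes as they then stand; what a row does not reach is not made up. A row lasts 1/10 s, in which the tool goes at most 50 mm and 8.59 degrees, less where a joint would pass 70% of its speed; a pose out of reach is approached as far as the arm can. A call is refused whole if a number of a shift passes 5 or a number of a turn 8.59, either way. A call with a gripper value outside its range is refused whole. The fingers move at their own pace and stop on an object; "force" is the grip in N (left out, the last holds). Time passes only in rows, so rows that do not move let the fingers close. It gives the time, the measured TCP pose, the force, the opening and the grip force at its end, in the units of the state.
- manip.get_obs(): the state, without advancing time (a new reading comes with each control period).
- manip.snapshot(name): name is "scene" or "top" or "wrist"; returns (picture, depth): 480x640x3 uint8, red, green, blue; 480x640 float32, mm along the optical axis (not along the pixel's ray), 0 where there is no reading.
- manip.camera_model(name): a dict with "vfov" (degrees; the focal length in pixels is half the picture's height over the tangent of half this angle, whatever the lens; pixels are square), "cx", "cy" (the principal point, pixels), "world_from_camera" (4x4, takes a point from camera to world coordinates). Camera axes: x right, y down, z forward; pixel columns grow to the right and rows downward; lengths in mm; the calibration is good to about 2 mm. A picture is of the moment at which its call begins: read the wrist's pose just before it. camera_model takes no time and is no camera call; for the wrist camera it gives the pose at the moment of the call.
- manip.job_done(): hands the job in; it is judged then, once.
Trained networks look in the newest picture that a camera, given by its name, has taken for a name from the list of things; names that differ only in an ending like _2 or _b are one class to them, and where a whole thing is asked for, a point or a joint stands for the part that bears it (a point fixed in the world has none). Each returns a list of dicts, best first, with "conf" (0 to 1); they miss things now and then, are a little off and sometimes report something else, mostly with a low value. They report only what shows in the picture. A call takes as long as a camera call.
- manip.boxes_of(camera, name): "centre" ([x, y, z] in mm, in world coordinates, good to about 4 mm: the middle of the surface that is visible of it).
- manip.mark_of(camera, name): "centre" ([x, y, z] in mm, in world coordinates, good to about 4 mm: a listed point, or the origin of a listed thing).
The state is a dict: "time": time; "joints": joint angles; "qd": joint speeds; "joint_efforts": joint torques, N m; "eef_pos": TCP position; "eef_rot": TCP orientation; "contact_force": force on the tool from outside, world axes, zero at the start; "wrist_torque": the same for the moment, N m; "opening": finger opening in mm; "grasp_force": force on a finger pad.
Only numpy, scipy, OpenCV 4.12 (cv2) and the standard library are available. Lean on these libraries where they do the work, as an engineer would, in place of code of your own. Each camera call takes 0.05 s, during which the arm holds its last target. There are 200 camera calls.

## Working session

There is one attempt and no reset: what is moved stays moved. The work goes in short steps, Python scripts to look and compute and a tool call to move; the robot and the scene stay as the last step left them, time stands still between calls to the robot, and variables do not carry over. Pictures are saved under pics/ and viewed, at most 10 in all, crops included, and the job is handed in when it is done.

Besides the shell and the picture viewer there is one more tool, called after "Call:" as name(argument=value, ...), one argument or row to a line, values as JSON. send_rows: Moves the arm, as the interface text tells. Its arguments: {"type":"object","properties":{"rows":{"type":"array","items":{"type":"object","properties":{"rx":{"type":"number"},"ry":{"type":"number"},"rz":{"type":"number"},"tx":{"type":"number"},"ty":{"type":"number"},"tz":{"type":"number"},"claw":{"type":"number"}}}},"force":{"type":"number"}},"required":["rows"]}

```bash
mkdir -p pics; cat > h.py <<'E'
from station import manip
import numpy as np, cv2
from scipy.spatial.transform import Rotation as R
def snap(c,f=None):
    p,d=manip.snapshot(c)
    if f: cv2.imwrite('pics/'+f,p[:,:,::-1])
    return p,d
def cam(c):
    m=manip.camera_model(c); f=240/np.tan(np.radians(m['vfov'])/2); return f,m['cx'],m['cy'],np.array(m['world_from_camera'])
def proj(c,P):
    f,cx,cy,T=cam(c); q=np.linalg.inv(T)@np.r_[P,1]; return cx+f*q[0]/q[2],cy+f*q[1]/q[2]
def unproj(c,u,v,z):
    f,cx,cy,T=cam(c); return (T@np.array([(u-cx)/f*z,(v-cy)/f*z,z,1]))[:3]
np.set_printoptions(precision=1,suppress=True)
E
python3 - <<'E'
from h import *
o=manip.get_obs(); print(o['time'],o['eef_pos'],o['eef_rot'],o['contact_force'],o['opening'])
print(R.from_rotvec(o['eef_rot']).as_matrix())
for c in ('scene','top'):
    snap(c,c+'0.png')
    for n in ('viewer','window','lever_push','lamp_button_top','lever_right_half'):
        r=manip.mark_of(c,n); print(c,n,[(np.array(x['centre']),round(x['conf'],2)) for x in r[:2]])
for n in ('quartz','weight','vial','tin','bowl','matches'):
    r=manip.mark_of('top',n); print(n,[(np.array(x['centre']),round(x['conf'],2)) for x in r[:2]])
E
```

```text
0.0 [ 214.6 -639.5  230.5] [-3.1 -0.5  0. ] [-0.3 -0.1  0.8] 85.84829541307403
[[ 0.9  0.3 -0. ]
 [ 0.3 -0.9  0. ]
 [-0.  -0.  -1. ]]
scene viewer [(array([504.6, 329.6,   0.1]), 0.73), (array([475.2, 266.2,  71.1]), 0.39)]
scene window [(array([519.6, 349.1,  46.7]), 0.91)]
scene lever_push [(array([482.5, 267.6,  70.2]), 0.58)]
scene lamp_button_top [(array([522.5, 405.3,  68.4]), 0.41)]
scene lever_right_half [(array([475.3, 272.9,  50.6]), 0.78)]
top viewer []
top window [(array([526.3, 353.3,  54. ]), 0.56), (array([474.7, 267.1,  66.2]), 0.15)]
top lever_push [(array([471.7, 268.3,  66.6]), 0.67)]
top lamp_button_top [(array([526.1, 405.5,  70.9]), 0.7)]
top lever_right_half [(array([476.3, 272.2,  49. ]), 0.42)]
quartz [(array([424.2, 390.7,  -4. ]), 0.6), (array([695.6, 231.4,   2.4]), 0.58)]
weight [(array([580.8, 273.3,   1. ]), 0.52)]
vial [(array([602.2, 392.3,   0.8]), 0.83)]
tin [(array([699.7, 332.9,   2. ]), 0.84)]
bowl [(array([578.5, 269.4,  -2.4]), 0.62), (array([475.9, 584.8,  -3.3]), 0.58)]
matches [(array([697.3, 231.8,   3.9]), 0.71)]
```

View pics/top0.png

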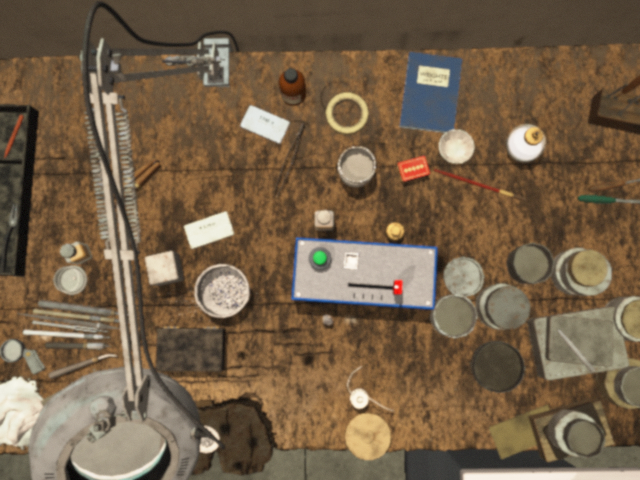

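View pics/scene0.png

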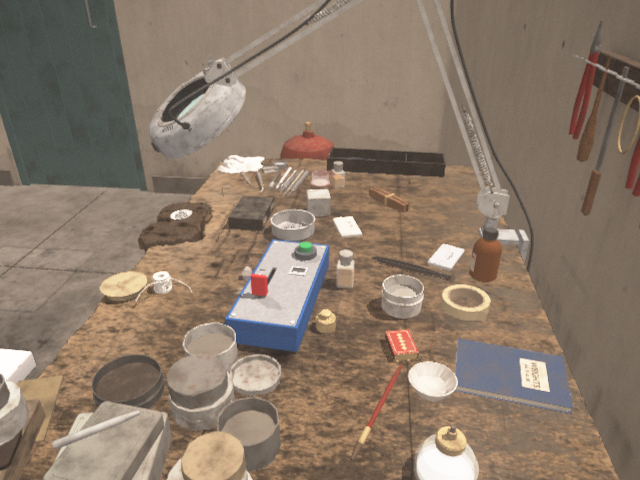

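The top view shows the viewer with the red lever at (398,287), the green button at (319,257) and the window at (351,261), turned slightly clockwise. The scene view agrees, and the magnifier lamp stands high on the left. Next I'll measure the viewer pose and the obstacle heights.

```bash
python3 - <<'E'
from h import *
p,d=snap('top'); f,cx,cy,T=cam('top'); print(f,T[:3,3])
v,u=np.mgrid[:480,:640]; X=np.stack([(u-cx)/f*d,(v-cy)/f*d,d],-1)@T[:3,:3].T+T[:3,3]
ok=d>0
hsv=cv2.cvtColor(p,cv2.COLOR_RGB2HSV)
red=ok&((hsv[...,0]<8)|(hsv[...,0]>172))&(hsv[...,1]>180)&(hsv[...,2]>100)
grn=ok&(abs(hsv[...,0].astype(int)-65)<18)&(hsv[...,1]>130)
near=(abs(X[...,0]-500)<100)&(abs(X[...,1]-330)<150)
for n,m in(('red',red&near&(X[...,2]>75)),('green',grn&near&(X[...,2]>60))): print(n,m.sum(),X[m].mean(0),X[m].min(0),X[m].max(0))
m=near&(X[...,2]>44)&(X[...,2]<56)
pts=X[m][:,:2].astype(np.float32); print(X[m][:,2].mean(),cv2.minAreaRect(pts))
# obstacle map: max z per 100mm cell
for x in range(200,900,100):
    print(x,[int(X[ok&(X[...,0]>=x)&(X[...,0]<x+100)&(X[...,1]>=y)&(X[...,1]<y+100)][:,2].max(initial=-1)) for y in range(-700,800,100)])
E
```

```text
582.6944087858936 [ 434.3  391.  1071.5]
red 79 [474.2 274.   85.2] [464.4 268.6  75.2] [485.  280.6  92.6]
green 141 [528.4 405.4  70.6] [517.2 394.3  62.3] [539.8 416.7  76.5]
48.98438798974636 ((518.7071533203125, 326.8111572265625), (250.28562927246094, 143.61976623535156), 84.99652862548828)
200 [-1, -1, -1, -1, -1, 72, 107, 108, 31, 25, 32, 6, 295, 343, 315]
300 [-1, -1, -1, -1, -1, 71, 79, 74, 44, 6, 8, 6, 316, 376, 311]
400 [-1, -1, -1, -1, -1, 66, 89, 70, 65, 92, 55, 54, 35, 431, 50]
500 [-1, -1, -1, -1, -1, 6, 87, 48, 14, 55, 74, 76, 466, 506, 52]
600 [-1, -1, -1, -1, -1, 19, 19, 13, 11, 20, 68, 70, 529, 552, 29]
700 [-1, -1, -1, -1, -1, 115, 45, 78, 28, 20, 46, 16, 271, 552, 29]
800 [-1, -1, -1, -1, 3, 126, 7, 6, 18, 19, 23, 100, 267, 321, 7]
```

```bash
cat >> h.py <<'E'
TH=-0.09; O=np.array([501.4,327.5,0])
def W(p): return R.from_rotvec([0,0,TH]).apply(p)+O
def go(Pw,th=None):
    o=manip.get_obs(); th=TH if th is None else th
    M=R.from_rotvec(o['eef_rot']).as_matrix()
    D=np.array([[np.cos(th),np.sin(th),0],[np.sin(th),-np.cos(th),0],[0,0,-1]])
    print('t',round(o['time'],2),'pos',np.array(o['eef_pos']),'rot deg',np.degrees(R.from_matrix(M.T@D).as_rotvec()),'shift cm after turn',np.round(D.T@(np.array(Pw)-o['eef_pos'])/10,2),'F',np.array(o['contact_force']),o['opening'])
E
python3 - <<'E'
from h import *
go([500,-250,240]); go(W([-22,-110,200]))
T=cam('wrist')[3]; o=manip.get_obs(); print(R.from_rotvec(o['eef_rot']).inv().apply(T[:3,3]-o['eef_pos'])); print(R.from_rotvec(o['eef_rot']).as_matrix().T@T[:3,:3])
E
```

```text
t 0.95 pos [ 214.8 -639.9  231.3] rot deg [-0.  -0.  23.7] shift cm after turn [ 24.9 -41.4  -0.9] F [-0.1  0.7 -0.1] 85.54732020312497
t 0.95 pos [ 214.8 -639.9  231.3] rot deg [-0.  -0.  23.7] shift cm after turn [ 17.6 -87.9   3.1] F [-0.1  0.7 -0.1] 85.54732020312497
[  73.3    1.3 -142.7]
[[-0.  -1.  -0.3]
 [ 1.   0.  -0. ]
 [ 0.  -0.3  1. ]]
```

Call:
send_rows(
  rows=[
    {"rz":8,"claw":-1},
    {"rz":8,"claw":-1},
    {"rz":7.5,"claw":-1},
  ],
  force=20,
)

```text
invalid input at $.rows[0]: expected keys rx, ry, rz, tx, ty, tz, claw
```

Call:
send_rows(
  rows=[
    {"rx":0,"ry":0,"rz":8,"tx":2,"ty":-3,"tz":0,"claw":-1},
    {"rx":0,"ry":0,"rz":8,"tx":3,"ty":-4,"tz":0,"claw":-1},
    {"rx":0,"ry":0,"rz":7.7,"tx":3,"ty":-4,"tz":0,"claw":-1},
    {"rx":0,"ry":0,"rz":0,"tx":3,"ty":-4,"tz":0,"claw":-1},
    {"rx":0,"ry":0,"rz":0,"tx":3,"ty":-4,"tz":0,"claw":-1},
    {"rx":0,"ry":0,"rz":0,"tx":3,"ty":-4,"tz":0,"claw":-1},
    {"rx":0,"ry":0,"rz":0,"tx":3,"ty":-4,"tz":0,"claw":-1},
    {"rx":0,"ry":0,"rz":0,"tx":3,"ty":-4,"tz":0,"claw":-1},
    {"rx":0,"ry":0,"rz":0,"tx":2,"ty":-4,"tz":0,"claw":-1},
    {"rx":0,"ry":0,"rz":0,"tx":0,"ty":-4,"tz":0,"claw":-1},
  ],
  force=20,
)

```text
time: 1.95
eef_pos: [472.0, -253.0, 231.2]
eef_rot: [-3.138, 0.137, -0.003]
contact_force: [0.7, 0.3, -0.1]
opening: 0.3
grasp_force: 0.0
```

```bash
python3 -c "
from h import *
go(W([-22,-110,200]))"
```

```text
t 1.95 pos [ 472.  -253.   231.2] rot deg [-0.  -0.1  0.2] shift cm after turn [ -4.5 -47.1   3.1] F [ 0.7  0.3 -0.1] 0.32877692795061153
```

Call:
send_rows(
  rows=[
    {"rx":0,"ry":0,"rz":0,"tx":-0.4,"ty":-4.7,"tz":0,"claw":-1},
    {"rx":0,"ry":0,"rz":0,"tx":-0.4,"ty":-4.7,"tz":0,"claw":-1},
    {"rx":0,"ry":0,"rz":0,"tx":-0.4,"ty":-4.7,"tz":0,"claw":-1},
    {"rx":0,"ry":0,"rz":0,"tx":-0.4,"ty":-4.7,"tz":0,"claw":-1},
    {"rx":0,"ry":0,"rz":0,"tx":-0.5,"ty":-4.7,"tz":0,"claw":-1},
    {"rx":0,"ry":0,"rz":0,"tx":-0.5,"ty":-4.7,"tz":0,"claw":-1},
    {"rx":0,"ry":0,"rz":0,"tx":-0.5,"ty":-4.7,"tz":0,"claw":-1},
    {"rx":0,"ry":0,"rz":0,"tx":-0.5,"ty":-4.7,"tz":0,"claw":-1},
    {"rx":0,"ry":0,"rz":0,"tx":-0.5,"ty":-4.7,"tz":0,"claw":-1},
    {"rx":0,"ry":0,"rz":0,"tx":-0.4,"ty":-4.8,"tz":0,"claw":-1},
  ],
)

```text
time: 2.95
eef_pos: [466.2, 219.5, 231.7]
eef_rot: [-3.138, 0.142, -0.001]
contact_force: [1.3, -0.1, 0.9]
opening: -0.1
grasp_force: 0.0
```

```bash
cat > m.py <<'E'
from h import *
import sys
p,d=snap('wrist',sys.argv[1]); f,cx,cy,T=cam('wrist')
v,u=np.mgrid[:480,:640]; X=np.stack([(u-cx)/f*d,(v-cy)/f*d,d],-1)@T[:3,:3].T+T[:3,3]
ok=d>0; hsv=cv2.cvtColor(p,cv2.COLOR_RGB2HSV)
red=ok&((hsv[...,0]<8)|(hsv[...,0]>172))&(hsv[...,1]>170)&(hsv[...,2]>90)
grn=ok&(abs(hsv[...,0].astype(int)-65)<18)&(hsv[...,1]>130)
near=(abs(X[...,0]-500)<100)&(abs(X[...,1]-330)<150)
V=lambda x:R.from_rotvec([0,0,-TH]).apply(x-O)
for n,m in(('red',red&near&(X[...,2]>54)&(X[...,2]<95)),('redtop',red&near&(X[...,2]>84)&(X[...,2]<95)),('green',grn&near&(X[...,2]>66)&(X[...,2]<80))):
    if m.sum()>20: q=V(X[m]); print(n,m.sum(),'world',X[m].mean(0),'viewer med',np.median(q,0),'2%',np.percentile(q,2,0),'98%',np.percentile(q,98,0))
cov=near&(X[...,2]>46)&(X[...,2]<54); print('cover z',np.median(X[cov][:,2]))
q=V(X[cov]); s=(q[:,1]>-110)&(q[:,1]<100)
b=[]
for y in range(-110,100,10):
    k=(q[:,1]>=y)&(q[:,1]<y+10)&(q[:,0]<20)
    if k.sum()>30: b.append((y+5,np.percentile(q[k,0],1)))
print('front edge',np.array(b))
for n in ('window','lever_push','lamp_button_top','lever_right_half','viewer'):
    r=manip.mark_of('wrist',n); print(n,[(np.array(x['centre']),V(np.array(x['centre'])),round(x['conf'],2)) for x in r[:1]])
E
python3 m.py w1.png; python3 -c "
from h import *
go(W([-22,-110,200]))"
```

```text
green 304 world [526.9 416.8  72.2] viewer med [16.8 91.7 72.2] 2% [ 9.9 80.7 70.9] 98% [26.7 98.7 73.6]
cover z 50.05890234847067
front edge [[-105.   -53.9]
 [ -95.   -53.9]
 [ -85.   -53.9]
 [ -75.   -53.9]
 [ -65.   -54.1]
 [ -55.   -54.2]
 [ -45.   -54.4]
 [ -35.   -54.5]
 [ -25.   -54.5]
 [ -15.   -54.5]
 [  -5.   -54.8]
 [   5.   -54.5]
 [  15.   -54.8]
 [  25.   -54.9]
 [  35.   -54.8]
 [  45.   -55. ]
 [  55.   -55.1]
 [  65.   -55.1]
 [  75.   -55.3]
 [  85.   -55.4]
 [  95.   -55.9]]
window [(array([528.4, 348.3,  52.6]), array([25. , 23.1, 52.6]), 0.72)]
lever_push [(array([475.6, 267.4,  63.8]), array([-20.3, -62.2,  63.8]), 0.85)]
lamp_button_top [(array([529.7, 406.7,  67.4]), array([21.1, 81.4, 67.4]), 0.83)]
lever_right_half [(array([476.2, 271.5,  51.3]), array([-20.1, -58. ,  51.3]), 0.58)]
viewer [(array([497.1, 325.7,   4.5]), array([-4.1, -2.2,  4.5]), 0.73)]
t 3.25 pos [466.5 216.4 231.3] rot deg [ 0.1  0.  -0.1] shift cm after turn [ 0.3 -0.4  3.1] F [0.1 0.2 0.3] 0.022851900017257232
```

View pics/w1.png

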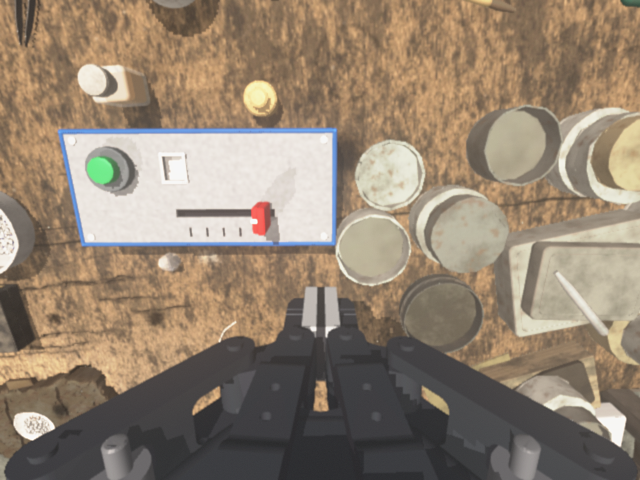

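The wrist view shows the lever parked at (262,218), clear cover to its right around (300,215), the four ticks from (191,232) to (241,232), and the button at (101,171). I'll descend beside the lever.

Call:
send_rows(
  rows=[
    {"rx":0,"ry":0,"rz":-0.4,"tx":0.3,"ty":-1.3,"tz":2,"claw":-1},
    {"rx":0,"ry":0,"rz":0,"tx":0,"ty":-1.3,"tz":3,"claw":-1},
    {"rx":0,"ry":0,"rz":0,"tx":0,"ty":0,"tz":3,"claw":-1},
    {"rx":0,"ry":0,"rz":0,"tx":0,"ty":0,"tz":3,"claw":-1},
    {"rx":0,"ry":0,"rz":0,"tx":0,"ty":0,"tz":2.5,"claw":-1},
    {"rx":0,"ry":0,"rz":0,"tx":0,"ty":0,"tz":2,"claw":-1},
    {"rx":0,"ry":0,"rz":0,"tx":0,"ty":0,"tz":1,"claw":-1},
    {"rx":0,"ry":0,"rz":0,"tx":0,"ty":0,"tz":0,"claw":-1},
  ],
)

```text
time: 4.05
eef_pos: [471.5, 241.8, 65.5]
eef_rot: [3.137, -0.133, -0.002]
contact_force: [-0.7, -0.2, 0.7]
opening: 0.1
grasp_force: 0.0
```

```bash
sed -i 's/TH=-0.09;/TH=-0.082;/' h.py; python3 -c "
from h import *
go(W([-22,-70,64]))
snap('wrist','w2.png')"
```

```text
t 4.05 pos [471.5 241.8  65.5] rot deg [ 0.1  0.1 -0.2] shift cm after turn [ 0.1 -1.8  0.1] F [-0.7 -0.2  0.7] 0.11832917703079657
```

View pics/w2.png

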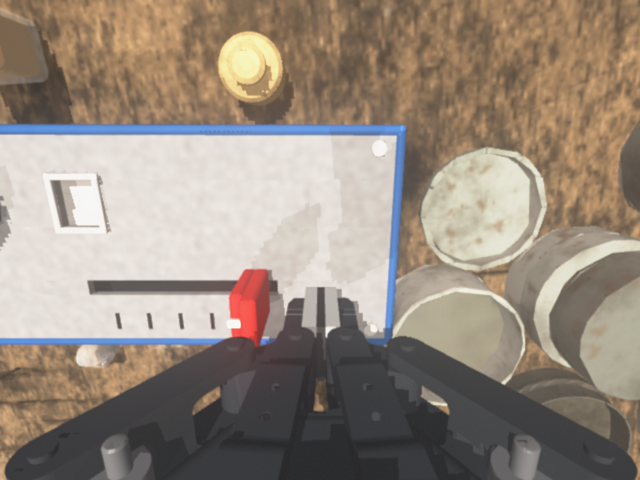

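The finger at (320,300) is level with the lever at (250,305), with about 15 mm of clear gap. I'll push in small steps.

Call:
send_rows(
  rows=[
    {"rx":0,"ry":0,"rz":-0.2,"tx":0,"ty":-0.3,"tz":0,"claw":-1},
    {"rx":0,"ry":0,"rz":0,"tx":0,"ty":-0.3,"tz":0,"claw":-1},
    {"rx":0,"ry":0,"rz":0,"tx":0,"ty":-0.3,"tz":0,"claw":-1},
    {"rx":0,"ry":0,"rz":0,"tx":0,"ty":-0.3,"tz":0,"claw":-1},
    {"rx":0,"ry":0,"rz":0,"tx":0,"ty":-0.2,"tz":0,"claw":-1},
    {"rx":0,"ry":0,"rz":0,"tx":0,"ty":-0.2,"tz":0,"claw":-1},
    {"rx":0,"ry":0,"rz":0,"tx":0,"ty":-0.2,"tz":0,"claw":-1},
    {"rx":0,"ry":0,"rz":0,"tx":0,"ty":-0.2,"tz":0,"claw":-1},
  ],
)

```text
time: 4.9
eef_pos: [473.1, 262.5, 66.3]
eef_rot: [3.138, -0.126, -0.001]
contact_force: [-1.1, -6.4, 5.8]
opening: 0.1
grasp_force: 3.5
```

```bash
cat > c.py <<'E'
from h import *
import sys
o=manip.get_obs(); V=lambda x:R.from_rotvec([0,0,-TH]).apply(np.array(x)-O)
print(round(o['time'],2),'tcp viewer',V(o['eef_pos']),'F viewer',R.from_rotvec([0,0,-TH]).apply(o['contact_force']))
p,d=snap('wrist',sys.argv[1] if len(sys.argv)>1 else None)
hsv=cv2.cvtColor(p,cv2.COLOR_RGB2HSV).astype(int)
red=((hsv[...,0]<8)|(hsv[...,0]>172))&(hsv[...,1]>170)&(hsv[...,2]>90)
n,l,s,c=cv2.connectedComponentsWithStats(red.astype(np.uint8)); k=1+np.argsort(-s[1:,4])[:2]; print('red blobs',s[k])
print('finger left edge cols', 'lever marks',[(V(x['centre']),round(x['conf'],2)) for x in manip.mark_of('wrist','lever_push')[:1]])
# window colour
for q in ([20,25,50],):
    u,v=proj('wrist',W(q)); u,v=int(u),int(v); print('window px',u,v, p[v-3:v+4,u-3:u+4].reshape(-1,3).mean(0) if 5<u<635 and 5<v<475 else None)
E
python3 c.py
```

```text
4.9 tcp viewer [-22.8 -67.1  66.3] F viewer [-0.5 -6.5  5.8]
red blobs [[259 292  27  52 738]
 [260 303   2  12  13]]
finger left edge cols lever marks [(array([-24.5, -51.6,  67.8]), 0.89)]
window px 120 206 [231.1 225.6 219.2]
```

Fz is high, so the lever's top edge is riding the sloped finger back. I'll raise the finger so only the tip pushes.

Call:
send_rows(
  rows=[
    {"rx":0,"ry":0,"rz":0,"tx":0,"ty":0.2,"tz":0,"claw":-1},
    {"rx":0,"ry":0,"rz":0,"tx":0,"ty":0,"tz":-0.4,"claw":-1},
    {"rx":0,"ry":0,"rz":0,"tx":0,"ty":0,"tz":-0.4,"claw":-1},
    {"rx":0,"ry":0,"rz":0,"tx":0,"ty":0,"tz":0,"claw":-1},
  ],
)

```text
time: 5.4
eef_pos: [473.3, 261.6, 75.0]
eef_rot: [-3.138, 0.124, -0.001]
contact_force: [-0.8, -0.7, 0.2]
opening: 0.3
grasp_force: 0.3
```

```bash
python3 c.py w3.png
```

```text
5.4 tcp viewer [-22.6 -68.   75. ] F viewer [-0.8 -0.8  0.2]
red blobs [[263 284  25  54 557]
 [263 296   5  10  19]]
finger left edge cols lever marks [(array([-20.4, -54.4,  70.7]), 0.74)]
window px 128 203 [232.6 227.1 221. ]
```

View pics/w3.png

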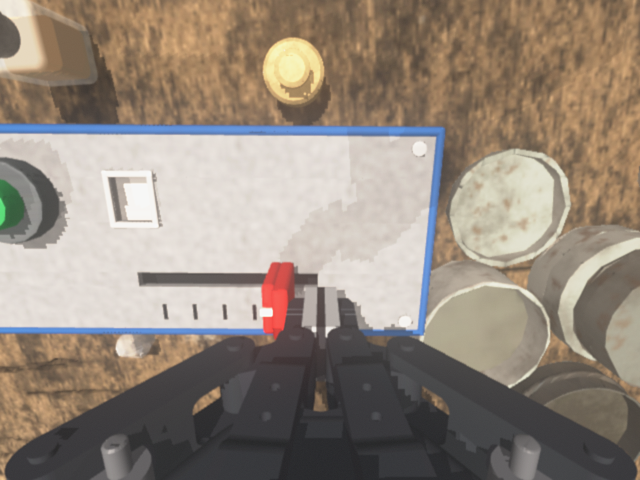

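The finger tip at (305,300) now faces the lever at (280,297), just short of tick 1 at (255,312). I'll go on pushing.

Call:
send_rows(
  rows=[
    {"rx":0,"ry":0,"rz":0,"tx":0,"ty":-0.2,"tz":0,"claw":-1},
    {"rx":0,"ry":0,"rz":0,"tx":0,"ty":-0.2,"tz":0,"claw":-1},
    {"rx":0,"ry":0,"rz":0,"tx":0,"ty":-0.2,"tz":0,"claw":-1},
    {"rx":0,"ry":0,"rz":0,"tx":0,"ty":-0.2,"tz":0,"claw":-1},
    {"rx":0,"ry":0,"rz":0,"tx":0,"ty":-0.2,"tz":0,"claw":-1},
  ],
)

```text
time: 6.0
eef_pos: [474.0, 271.2, 74.3]
eef_rot: [3.139, -0.125, 0.0]
contact_force: [0.7, -1.6, 1.4]
opening: 0.2
grasp_force: 0.6
```

```bash
python3 c.py
```

```text
6.0 tcp viewer [-22.7 -58.3  74.3] F viewer [ 0.8 -1.5  1.4]
red blobs [[263 284  25  54 642]
 [263 297   2   9  10]]
finger left edge cols lever marks [(array([-21.7, -46.8,  68.6]), 0.56)]
window px 150 203 [246.5 245.3 242. ]
```

Call:
send_rows(
  rows=[
    {"rx":0,"ry":0,"rz":0,"tx":0,"ty":-0.1,"tz":0,"claw":-1},
    {"rx":0,"ry":0,"rz":0,"tx":0,"ty":-0.1,"tz":0,"claw":-1},
  ],
)

```text
time: 6.3
eef_pos: [473.9, 273.8, 74.2]
eef_rot: [-3.139, 0.124, 0.0]
contact_force: [1.0, -0.3, -0.5]
opening: -0.4
grasp_force: 0.0
```

```bash
python3 c.py
```

```text
6.3 tcp viewer [-23.  -55.8  74.2] F viewer [ 1.1 -0.2 -0.5]
red blobs [[253 283  26  57 822]
 [254 299   1   7   7]]
finger left edge cols lever marks [(array([-21.1, -39.3,  67.5]), 0.76)]
window px 152 203 [247.  244.6 113. ]
```

Click 1 is in: the window is yellow and the force dropped at TCP y of about -57. The next jump is expected near -41.

Call:
send_rows(
  rows=[
    {"rx":0,"ry":0,"rz":0,"tx":0.05,"ty":-0.2,"tz":0,"claw":-1},
    {"rx":0,"ry":0,"rz":0,"tx":0,"ty":-0.2,"tz":0,"claw":-1},
    {"rx":0,"ry":0,"rz":0,"tx":0,"ty":-0.2,"tz":0,"claw":-1},
    {"rx":0,"ry":0,"rz":0,"tx":0,"ty":-0.2,"tz":0,"claw":-1},
    {"rx":0,"ry":0,"rz":0,"tx":0,"ty":-0.2,"tz":0,"claw":-1},
    {"rx":0,"ry":0,"rz":0,"tx":0,"ty":-0.1,"tz":0,"claw":-1},
    {"rx":0,"ry":0,"rz":0,"tx":0,"ty":-0.1,"tz":0,"claw":-1},
    {"rx":0,"ry":0,"rz":0,"tx":0,"ty":0,"tz":0,"claw":-1},
  ],
)

```text
time: 7.2
eef_pos: [475.6, 285.8, 74.4]
eef_rot: [-3.138, 0.124, -0.001]
contact_force: [1.0, -1.0, -0.1]
opening: -0.3
grasp_force: 0.3
```

```bash
python3 c.py
```

```text
7.2 tcp viewer [-22.3 -43.7  74.4] F viewer [ 1.1 -0.9 -0.1]
red blobs [[263 285  24  54 658]
 [263 295   3  12  14]]
finger left edge cols lever marks [(array([-19.6, -29.8,  68.3]), 0.59)]
window px 178 204 [247.  246.4 111.7]
```

Call:
send_rows(
  rows=[
    {"rx":0,"ry":0,"rz":0,"tx":0,"ty":-0.1,"tz":0,"claw":-1},
    {"rx":0,"ry":0,"rz":0,"tx":0,"ty":0,"tz":0,"claw":-1},
  ],
)

```text
time: 7.5
eef_pos: [475.5, 286.7, 74.3]
eef_rot: [-3.139, 0.124, -0.0]
contact_force: [-0.4, 0.1, -0.3]
opening: 0.1
grasp_force: 0.0
```

```bash
python3 c.py
```

```text
7.5 tcp viewer [-22.5 -42.8  74.3] F viewer [-0.4  0.1 -0.3]
red blobs [[262 285  25  54 656]
 [262 292   1   4   4]]
finger left edge cols lever marks [(array([-19.5, -28.4,  68.8]), 0.68)]
window px 179 204 [247.1 246.3 112.8]
```

Call:
send_rows(
  rows=[
    {"rx":0,"ry":0,"rz":0,"tx":0,"ty":-0.1,"tz":0,"claw":-1},
    {"rx":0,"ry":0,"rz":0,"tx":0,"ty":0,"tz":0,"claw":-1},
  ],
)

```text
time: 7.8
eef_pos: [475.6, 287.5, 74.3]
eef_rot: [-3.139, 0.124, 0.0]
contact_force: [-0.3, -1.2, -0.3]
opening: -0.0
grasp_force: 0.0
```

```bash
python3 c.py
```

```text
7.8 tcp viewer [-22.4 -42.   74.3] F viewer [-0.2 -1.2 -0.3]
red blobs [[262 285  25  55 676]
 [262 291   1   1   1]]
finger left edge cols lever marks [(array([-20. , -30. ,  70.1]), 0.85)]
window px 181 204 [246.3 242.8 137.1]
```

Call:
send_rows(
  rows=[
    {"rx":0,"ry":0,"rz":0,"tx":0,"ty":-0.05,"tz":0,"claw":-1},
    {"rx":0,"ry":0,"rz":0,"tx":0,"ty":0,"tz":0,"claw":-1},
  ],
)

```text
time: 8.1
eef_pos: [475.7, 287.8, 74.3]
eef_rot: [-3.139, 0.125, -0.0]
contact_force: [-0.3, 0.5, 0.3]
opening: -0.1
grasp_force: 0.0
```

```bash
python3 c.py
```

```text
8.1 tcp viewer [-22.3 -41.7  74.3] F viewer [-0.4  0.5  0.3]
red blobs [[262 285  25  54 642]
 [262 291   1   3   3]]
finger left edge cols lever marks [(array([-20.4, -26.2,  70.3]), 0.84)]
window px 181 204 [246.4 242.8 130.6]
```

Call:
send_rows(
  rows=[
    {"rx":0,"ry":0,"rz":0,"tx":0,"ty":-0.1,"tz":0,"claw":-1},
    {"rx":0,"ry":0,"rz":0,"tx":0,"ty":0,"tz":0,"claw":-1},
  ],
)

```text
time: 8.4
eef_pos: [475.8, 288.9, 74.3]
eef_rot: [-3.139, 0.124, -0.0]
contact_force: [-0.3, 0.6, 0.2]
opening: -0.2
grasp_force: 0.0
```

```bash
python3 c.py w4.png
```

```text
8.4 tcp viewer [-22.4 -40.6  74.3] F viewer [-0.4  0.6  0.2]
red blobs [[253 285  24  56 724]
 [252 301   1   6   6]]
finger left edge cols lever marks [(array([-19.3, -22.8,  68.1]), 0.84)]
window px 184 204 [106.5 163.8 244.4]
```

View pics/w4.png

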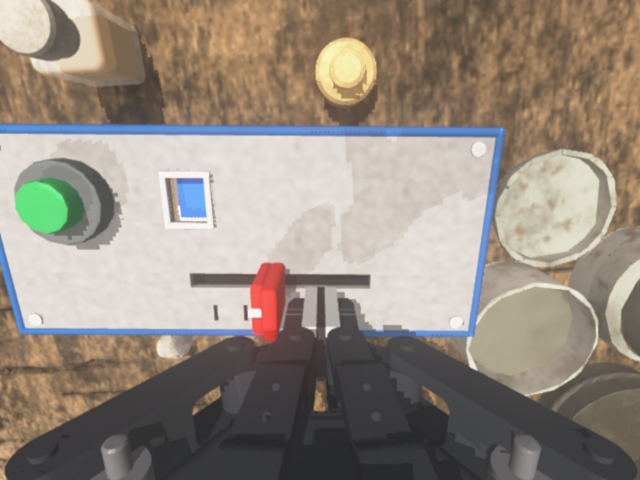

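The window at (186,200) is blue and the lever has jumped to (268,300), so click 2 is in at TCP y of about -41. The third is due near -25.

Call:
send_rows(
  rows=[
    {"rx":0,"ry":0,"rz":0,"tx":0,"ty":-0.2,"tz":0,"claw":-1},
    {"rx":0,"ry":0,"rz":0,"tx":0,"ty":-0.2,"tz":0,"claw":-1},
    {"rx":0,"ry":0,"rz":0,"tx":0,"ty":-0.2,"tz":0,"claw":-1},
    {"rx":0,"ry":0,"rz":0,"tx":0,"ty":-0.2,"tz":0,"claw":-1},
    {"rx":0,"ry":0,"rz":0,"tx":0,"ty":-0.2,"tz":0,"claw":-1},
    {"rx":0,"ry":0,"rz":0,"tx":0,"ty":-0.2,"tz":0,"claw":-1},
    {"rx":0,"ry":0,"rz":0,"tx":0,"ty":-0.1,"tz":0,"claw":-1},
    {"rx":0,"ry":0,"rz":0,"tx":0,"ty":-0.1,"tz":0,"claw":-1},
    {"rx":0,"ry":0,"rz":0,"tx":0,"ty":0,"tz":0,"claw":-1},
  ],
)

```text
time: 9.4
eef_pos: [476.9, 303.5, 74.3]
eef_rot: [-3.138, 0.124, -0.0]
contact_force: [0.9, 0.6, 0.7]
opening: 0.2
grasp_force: 0.0
```

```bash
python3 c.py
```

```text
9.4 tcp viewer [-22.4 -26.   74.3] F viewer [0.9 0.7 0.7]
red blobs [[263 285  24  54 573]
 [262 298   1   6   6]]
finger left edge cols lever marks [(array([-20.7, -13.4,  66.4]), 0.77)]
window px 214 204 [167.7 194.4 239.1]
```

Call:
send_rows(
  rows=[
    {"rx":0,"ry":0,"rz":0,"tx":0,"ty":-0.1,"tz":0,"claw":-1},
    {"rx":0,"ry":0,"rz":0,"tx":0,"ty":0,"tz":0,"claw":-1},
  ],
)

```text
time: 9.7
eef_pos: [476.9, 304.0, 74.3]
eef_rot: [-3.139, 0.124, -0.0]
contact_force: [-0.0, -0.7, 0.6]
opening: 0.2
grasp_force: 0.0
```

```bash
python3 c.py
```

```text
9.7 tcp viewer [-22.5 -25.4  74.3] F viewer [ 0.  -0.7  0.6]
red blobs [[263 285  24  53 543]
 [263 302   3   5   9]]
finger left edge cols lever marks [(array([-23.2, -11.9,  67.5]), 0.71)]
window px 215 204 [182.6 203.3 239.3]
```

Call:
send_rows(
  rows=[
    {"rx":0,"ry":0,"rz":0,"tx":0,"ty":-0.07,"tz":0,"claw":-1},
    {"rx":0,"ry":0,"rz":0,"tx":0,"ty":0,"tz":0,"claw":-1},
  ],
)

```text
time: 10.0
eef_pos: [477.0, 304.5, 74.3]
eef_rot: [-3.139, 0.125, -0.0]
contact_force: [0.8, -0.1, -0.1]
opening: 0.4
grasp_force: 0.0
```

```bash
python3 c.py w5.png
```

```text
10.0 tcp viewer [-22.4 -24.9  74.3] F viewer [ 0.8 -0.1 -0.1]
red blobs [[256 289  20  51 523]
 [252 325   3   7   8]]
finger left edge cols lever marks [(array([-20.5,  -7.2,  69.5]), 0.85)]
window px 216 204 [116.2 222.7 135. ]
```

The window is green: third click. I'll back off, lift, and move over the button.

Call:
send_rows(
  rows=[
    {"rx":0,"ry":0,"rz":0,"tx":0,"ty":0.5,"tz":0,"claw":-1},
    {"rx":0,"ry":0,"rz":0,"tx":0,"ty":0.5,"tz":-1,"claw":-1},
    {"rx":0,"ry":0,"rz":0,"tx":0,"ty":0,"tz":-3,"claw":-1},
    {"rx":0,"ry":0,"rz":0,"tx":0,"ty":0,"tz":-2,"claw":-1},
    {"rx":0,"ry":0,"rz":0,"tx":1.2,"ty":-2.5,"tz":0,"claw":-1},
    {"rx":0,"ry":0,"rz":0,"tx":1,"ty":-3,"tz":0,"claw":-1},
    {"rx":0,"ry":0,"rz":0,"tx":1,"ty":-3,"tz":0,"claw":-1},
    {"rx":0,"ry":0,"rz":0,"tx":1,"ty":-3,"tz":0,"claw":-1},
    {"rx":0,"ry":0,"rz":0,"tx":0,"ty":0,"tz":0,"claw":-1},
  ],
)

```text
time: 11.0
eef_pos: [527.5, 409.8, 134.8]
eef_rot: [-3.136, 0.12, -0.001]
contact_force: [0.9, -0.2, -0.2]
opening: 0.1
grasp_force: 0.0
```

```bash
python3 c.py w6.png; python3 -c "
from h import *
for c in('wrist','top'):
  if c=='top': snap(c)
  for n in('lamp_button_top','lever_push'): print(c,n,[(np.array(x['centre']),R.from_rotvec([0,0,-TH]).apply(np.array(x['centre'])-O),x['conf']) for x in manip.mark_of(c,n)[:1]])
print(proj('wrist',W([20,80,71])))
go(W([20,80,76]))"
```

```text
11.0 tcp viewer [ 19.3  84.1 134.8] F viewer [ 0.9 -0.2 -0.2]
red blobs [[454 319  11  27 154]
 [443 331  10  10  82]]
finger left edge cols lever marks [(array([-20. ,  -6. ,  68.8]), 0.64)]
window px 398 248 [127.6 214.2 138.2]
wrist lamp_button_top [(array([527.9, 406.2,  69.5]), array([20. , 80.6, 69.5]), 0.68)]
wrist lever_push [(array([481. , 323.2,  68.8]), array([-20. ,  -6. ,  68.8]), 0.64)]
top lamp_button_top []
top lever_push []
(np.float64(317.41359883177233), np.float64(259.23880420275674))
t 11.35 pos [527.3 404.5 134.7] rot deg [ 0.  -0.   0.1] shift cm after turn [ 0.1 -0.1  5.9] F [ 0.1  0.3 -0.6] 0.008822378860716433
```

View pics/w6.png

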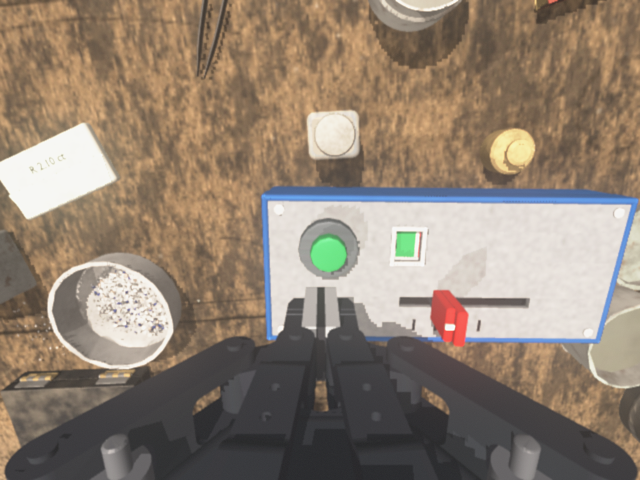

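The lever sits at the third tick with the window at (407,244) green, and the button at (328,254) is right under the fingertip's line. I'll press.

Call:
send_rows(
  rows=[
    {"rx":0,"ry":0,"rz":0,"tx":0.1,"ty":-0.1,"tz":2.5,"claw":-1},
    {"rx":0,"ry":0,"rz":0,"tx":0,"ty":0,"tz":2,"claw":-1},
    {"rx":0,"ry":0,"rz":0,"tx":0,"ty":0,"tz":1.2,"claw":-1},
    {"rx":0,"ry":0,"rz":0,"tx":0,"ty":0,"tz":0.4,"claw":-1},
    {"rx":0,"ry":0,"rz":0,"tx":0,"ty":0,"tz":0.2,"claw":-1},
    {"rx":0,"ry":0,"rz":0,"tx":0,"ty":0,"tz":0.2,"claw":-1},
    {"rx":0,"ry":0,"rz":0,"tx":0,"ty":0,"tz":0.2,"claw":-1},
    {"rx":0,"ry":0,"rz":0,"tx":0,"ty":0,"tz":0,"claw":-1},
  ],
)

```text
time: 12.15
eef_pos: [528.7, 406.7, 67.9]
eef_rot: [-3.139, 0.125, -0.001]
contact_force: [-1.2, -1.6, 2.1]
opening: -0.4
grasp_force: 1.6
```

Call:
send_rows(
  rows=[
    {"rx":0,"ry":0,"rz":0,"tx":0,"ty":0,"tz":0.15,"claw":-1},
    {"rx":0,"ry":0,"rz":0,"tx":0,"ty":0,"tz":0,"claw":-1},
  ],
)

```text
time: 12.35
eef_pos: [528.6, 406.7, 66.2]
eef_rot: [-3.139, 0.125, -0.001]
contact_force: [-0.1, -0.7, 4.2]
opening: 0.1
grasp_force: 2.1
```

Call:
send_rows(
  rows=[
    {"rx":0,"ry":0,"rz":0,"tx":0,"ty":0,"tz":0.1,"claw":-1},
    {"rx":0,"ry":0,"rz":0,"tx":0,"ty":0,"tz":0.05,"claw":-1},
    {"rx":0,"ry":0,"rz":0,"tx":0,"ty":0,"tz":0,"claw":-1},
  ],
)

```text
time: 12.65
eef_pos: [528.7, 406.7, 65.1]
eef_rot: [-3.139, 0.125, -0.001]
contact_force: [-0.7, -1.8, 9.8]
opening: 0.0
grasp_force: 4.7
```

Call:
send_rows(
  rows=[
    {"rx":0,"ry":0,"rz":0,"tx":0,"ty":0,"tz":0.05,"claw":-1},
    {"rx":0,"ry":0,"rz":0,"tx":0,"ty":0,"tz":0,"claw":-1},
  ],
)

```text
time: 12.85
eef_pos: [528.7, 406.8, 65.0]
eef_rot: [-3.138, 0.125, -0.002]
contact_force: [-2.1, -2.5, 13.2]
opening: 0.4
grasp_force: 6.6
```

The button is on its stop: z stays at 65.0 while the force rises to 13 N. I'll release it and check.

Call:
send_rows(
  rows=[
    {"rx":0,"ry":0,"rz":0,"tx":0,"ty":0,"tz":-0.3,"claw":-1},
    {"rx":0,"ry":0,"rz":0,"tx":0,"ty":0,"tz":-0.6,"claw":-1},
    {"rx":0,"ry":0,"rz":0,"tx":0,"ty":0,"tz":-2,"claw":-1},
    {"rx":0,"ry":0,"rz":0,"tx":0,"ty":0,"tz":-3,"claw":-1},
    {"rx":0,"ry":0,"rz":0,"tx":0,"ty":0,"tz":-3,"claw":-1},
    {"rx":0,"ry":0,"rz":0,"tx":0,"ty":0,"tz":-2,"claw":-1},
    {"rx":0,"ry":0,"rz":0,"tx":0,"ty":0,"tz":0,"claw":-1},
    {"rx":0,"ry":0,"rz":0,"tx":0,"ty":0,"tz":0,"claw":-1},
  ],
)

```text
time: 13.65
eef_pos: [528.0, 406.6, 172.7]
eef_rot: [-3.139, 0.124, 0.0]
contact_force: [-0.8, 0.5, -0.9]
opening: -0.2
grasp_force: 0.0
```

```bash
python3 c.py w7.png; python3 -c "
from h import *
for n in('lamp_button_top','lever_push'): print(n,[(R.from_rotvec([0,0,-TH]).apply(np.array(x['centre'])-O),x['conf']) for x in manip.mark_of('wrist',n)[:1]])"
```

```text
13.65 tcp viewer [ 20.1  81.1 172.7] F viewer [-0.9  0.5 -0.9]
red blobs [[430 296   9  20  53]
 [422 304   3   8  16]]
finger left edge cols lever marks [(array([-22.6,  -6.7,  69.8]), 0.83)]
window px 389 234 [119.3 230.8 139.3]
lamp_button_top [(array([18. , 80.3, 67.2]), 0.56)]
lever_push [(array([-22.6,  -6.7,  69.8]), 0.83)]
```

View pics/w7.png

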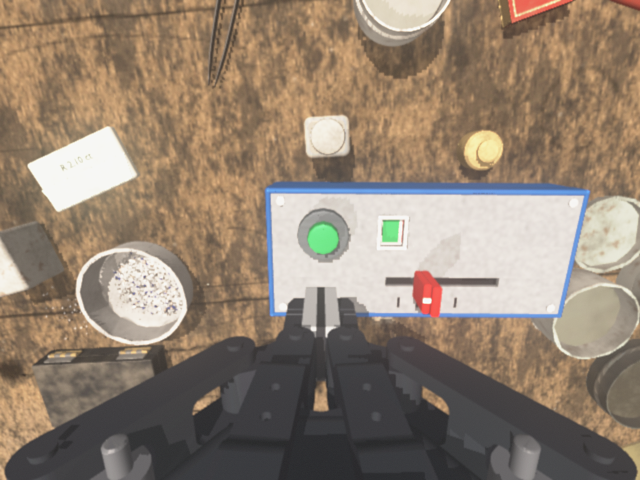

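The window at (392,232) is green, the lever at (427,293) is in the third click, the button at (323,238) is up again, and nothing else has moved.

```bash
python3 -c "
from station import manip
print(manip.job_done())"
```

```text
the job is handed in; nothing more can be done
None
```

The lever is in the third click (window green), and the green lamp button was pressed fully down and came up again; the job is handed in at about 14 s with the robot clear of everything.

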